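# Put the tools back into their foam pockets

### The arm

A 6-joint arm with a two-finger parallel gripper is mounted at the origin on a cart in front of the work surface, level with it; the furniture and walls round the work are solid. World frame = base frame: x ahead of the robot, y to its left, z up, the work surface at z = 0. Lengths are in mm, angles in rad, forces in N, time in s.
With the tool pointing down it reaches from about 350 to 775 mm from the base axis. Payload 7.3 kg.
Tool frame: the origin (TCP) lies midway between the tips of the shut fingers; the grasp point (between the pads) lies 19 mm behind it; z points along the fingers, y is the line along which they close (so a half turn about z gives the same grasp; the last joint's range is limited). The gripper opens to 92 mm and grips with 3 to 60 N. Pads are 19 mm wide; open, the fingers measure 130 mm over their backs; the gripper's body (75 mm by 190 mm) begins 47 mm behind the grasp point.
Start: joints at [0.986, 0.342, 1.524, -0, 1.275, -0.146], TCP at [223.037, 475.289, 226.741] pointing down, gripper open.
Joint ranges: [-2.53, 2.53], [-0.77, 2.02], [0.04, 2.7], [-1, 4.14], [0.28, 2.66], [-3.11, 3.11]. Speed limits (rad/s): [2.57, 2.57, 3.14, 3.14, 3.14, 3.14].

### API

Orientations are given as [roll, pitch, yaw] about the fixed x, y, z axes, in that order (R = Rz(yaw) Ry(pitch) Rx(roll)).
In Python, from plant import bot gives the robot as it stands.
- The arm moves only by the tool jog_arm, never from a script. Its arguments are lists of equal length, an entry for each row: "dp": the shift along the tool's x, y, z in m, a list of three; "twist": the turn about the tool's z in degrees. A call has 1 to 10 rows; each row shifts and turns the commanded pose from where the row before left it, along the tool's axes as they then stand; what a row does not reach is not made up. A row lasts 1/8 s, in which the tool goes at most 62.5 mm and 10.7 degrees, less where a joint would pass 70% of its speed; a pose out of reach is approached as far as the arm can. A call is refused whole if a number of a shift passes 0.0625 or a number of a turn 10.7, either way. A call with a gripper value outside its range is refused whole. "jaw" is the finger opening in m, from 0 to 0.0918, set as the call begins (left out, the last holds). The fingers move at their own pace and stop on an object; the grip force is fixed at half the most. Time passes only in rows, so rows that do not move let the fingers close. It gives the time, the measured TCP pose, the force, the opening and the grip force at its end, in the units of the state.
- bot.get_obs(): the state, without advancing time (a new reading comes with each control period).
- bot.capture(name): name is "scene" or "top" or "wrist"; returns the picture (384x512x3 uint8, blue, green, red); there is no depth.
- bot.camera_params(name): a dict with "fx", "fy", "cx", "cy" (pixels), "R" (3x3) and "t" (3): a world point X has camera coordinates R X + t. Camera axes: x right, y down, z forward; pixel columns grow to the right and rows downward; lengths in mm; the calibration is good to about 2 mm. The wrist camera is an equidistant fisheye: a pixel r from the principal point sees the ray r / f radians off the axis. A picture is of the moment at which its call begins: read the wrist's pose just before it. camera_params takes no time and is no camera call; for the wrist camera it gives the pose at the moment of the call.
- bot.close_job(): hands the job in; it is judged then, once.
Trained networks look in the newest picture that a camera, given by its name, has taken for a name from the list of things; names that differ only in an ending like _2 or _b are one class to them, and where a whole thing is asked for, a point or a joint stands for the part that bears it (a point fixed in the world has none). Each returns a list of dicts, best first, with "confidence" (0 to 1); they miss things now and then, are a little off and sometimes report something else, mostly with a low value. They report only what shows in the picture. A call takes as long as a camera call.
- bot.find_in(camera, label): "bbox" ([centre column, centre row, width, height] in pixels, round what is visible of it).
- bot.masks_of(camera, label): "pixels" (384x512 bool, what is visible of it) and "bbox" ([centre column, centre row, width, height] in pixels, round what is visible of it).
The state is a dict: "time": time; "joint_positions": joint angles; "dq": joint speeds; "tau": joint torques, N m; "tool_pos": TCP position; "tcp_rot": TCP orientation; "contact_force": force on the tool from outside, world axes, zero at the start; "moment": the same for the moment, N m; "grip_width": finger opening in mm; "finger_force": force on a finger pad.
Only numpy, scipy, OpenCV 4.12 (cv2) and the standard library are available. Lean on these libraries where they do the work, as an engineer would, in place of code of your own. Each camera call takes 0.05 s, during which the arm holds its last target. There are 200 camera calls.

### The job

Put the four hand tools (long yellow screwdriver, short blue screwdriver, red scraper, flat brush) back into the black foam drawer insert, each lying flat on the floor of the pocket cut to its own outline and pointing the way the pocket does, so that a missing tool would show at a glance. Leave the calliper and the glue bottle where they are.

Things in the scene. Friction and masses are not known exactly. Their poses are not given: they have to be found in the camera images.
- driver_long_grip (a point): The long screwdriver, yellow and black handle, steel shaft: 202 mm long, handle 95 mm long, 29 mm wide, 27 mm high. The point is on its axis in the handle, 13.5 mm above what it lies on, where it balances. x axis: along the tool to the blade; the handle's end lies 52 mm behind the point, the handle's front 43 mm and the blade's tip 150 mm ahead of it.
- driver_short_grip (a point): The short screwdriver, blue handle, steel shaft: 162 mm long, handle 80 mm long, 25 mm wide, 23 mm high. The point is on its axis in the handle, 11.5 mm above what it lies on, where it balances. x axis: along the tool to the tip; the handle's end lies 44 mm behind the point, the handle's front 36 mm and the tip 118 mm ahead of it.
- scraper_red_grip (a point): The scraper with a red handle and a flat steel blade: 142 mm long, handle 24 mm wide and 14 mm high, blade 40 mm wide. The point is in the middle of the handle's width, 7 mm above what it lies on, where it balances. x axis: along the tool to the blade; the handle's end lies 51 mm behind the point, the blade begins 36 mm and ends 91 mm ahead of it.
- flat_brush_grip (a point): The flat brush with a pale wooden handle: 155 mm long, handle 18 mm wide and 9 mm high, bristle end 24 mm wide and 10 mm high. The point is in the middle of the handle's width, 4.5 mm above what it lies on, a little behind where it balances. x axis: along the tool to the bristles; the handle's end lies 58 mm behind the point, the bristle end begins 50 mm and ends 98 mm ahead of it.
- inlay_driver_long_seat (a point): Pocket for the long screwdriver, in one of four black foam inlays (250 x 78 mm): 43 mm wide from 62 mm behind the point to 53 ahead, then a 20 mm slot for the shaft to 156 ahead. Point: on the green floor (8 mm over the table; foam top at 24 mm), amid a black-floored finger trench, 48 mm long, as deep, cut across all inlays; the tool's own point belongs 13.5 mm above it. x axis: towards the blade.
- inlay_driver_short_seat (a point): Pocket for the short screwdriver, in one of four black foam inlays (250 x 78 mm): 39 mm wide from 54 mm behind the point to 46 ahead, then a 20 mm slot for the shaft to 128 ahead. Point: on the green floor (8 mm over the table; foam top at 24 mm), amid a black-floored finger trench, 48 mm long, as deep, cut across all inlays; the tool's own point belongs 11.5 mm above it. x axis: towards the tip.
- inlay_scraper_red_seat (a point): Pocket for the scraper, in one of four black foam inlays (250 x 78 mm): 38 mm wide from 61 mm behind the point to 24 ahead, then 54 mm wide to 101 ahead. Point: on the green floor (8 mm over the table; foam top at 24 mm), amid a black-floored finger trench, 48 mm long, as deep, cut across all inlays; the tool's own point belongs 7 mm above it. x axis: towards the blade.
- inlay_flat_brush_seat (a point): Pocket for the brush, in one of four black foam inlays (250 x 78 mm): 32 mm wide from 68 mm behind the point to 24 ahead, then 38 mm wide to 108 ahead. Point: on the green floor (8 mm over the table; foam top at 24 mm), amid a black-floored finger trench, 48 mm long, as deep, cut across all inlays; the tool's own point belongs 4.5 mm above it. x axis: towards the bristles.
- calliper_mid (a point): Sliding calliper, steel beam with a black display, 236 x 68 x 13 mm, lying on the table; to be left alone. The point is in the middle of its beam, 6 mm up; x axis along the beam.
- glue_mid (a point): White glue bottle with an orange nozzle, 48 mm in diameter, 135 mm tall, standing on the table; to be left alone. The point is on its axis, 50 mm up; z axis along the bottle.

How it is judged (in metres and radians):
At the end, for the whole second after the job is handed in: Each tool lies in its own pocket: its point within 17 mm of the pocket's (12 mm sideways), at its own height over the floor within 4 mm, level (tip at most 0.04 rad up or 0.06 down), parallel within 0.15 rad. Calliper and glue bottle within 30 mm of where they were, bottle upright (horizontal distance between driver_long_grip and inlay_driver_long_seat below 0.017 m and y of driver_long_grip in the frame of inlay_driver_long_seat between -0.012 and 0.012 m and z of driver_long_grip in the frame of inlay_driver_long_seat between 0.0095 and 0.0175 m and angle between driver_long_grip's own x axis and vertical between 1.53 and 1.63 rad and angle between the x axis of driver_long_grip and the x axis of inlay_driver_long_seat, either way round below 0.15 rad and horizontal distance between driver_short_grip and inlay_driver_short_seat below 0.017 m and y of driver_short_grip in the frame of inlay_driver_short_seat between -0.012 and 0.012 m and z of driver_short_grip in the frame of inlay_driver_short_seat between 0.0075 and 0.0155 m and angle between driver_short_grip's own x axis and vertical between 1.53 and 1.63 rad and angle between the x axis of driver_short_grip and the x axis of inlay_driver_short_seat, either way round below 0.15 rad and horizontal distance between scraper_red_grip and inlay_scraper_red_seat below 0.017 m and y of scraper_red_grip in the frame of inlay_scraper_red_seat between -0.012 and 0.012 m and z of scraper_red_grip in the frame of inlay_scraper_red_seat between 0.003 and 0.011 m and angle between scraper_red_grip's own x axis and vertical between 1.53 and 1.63 rad and angle between the x axis of scraper_red_grip and the x axis of inlay_scraper_red_seat, either way round below 0.15 rad and horizontal distance between flat_brush_grip and inlay_flat_brush_seat below 0.017 m and y of flat_brush_grip in the frame of inlay_flat_brush_seat between -0.012 and 0.012 m and z of flat_brush_grip in the frame of inlay_flat_brush_seat between 0.0005 and 0.0085 m and angle between flat_brush_grip's own x axis and vertical between 1.53 and 1.63 rad and angle between the x axis of flat_brush_grip and the x axis of inlay_flat_brush_seat, either way round below 0.15 rad and distance of each of calliper_mid, glue_mid from where it was at the start of the episode below 0.03 m and angle between glue_mid's own z axis and vertical below 0.2 rad); the robot touches nothing.
It fails at once if the calliper is pushed about (distance of calliper_mid from where it was at the start of the episode above 0.03 m).
It fails at once if the glue bottle is pushed or knocked over (distance of glue_mid from where it was at the start of the episode above 0.03 m or angle between glue_mid's own z axis and vertical above 0.5 rad).
It also fails if it takes over 128 s, if anything falls off the work surface, if the arm or the gripper's body presses on something with over 40 N, if the wrist force passes 120 N, or if a joint passes its speed limit or range.

## Working session

There is one attempt and no reset: what is moved stays moved. The work goes in short steps, Python scripts to look and compute and a tool call to move; the robot and the scene stay as the last step left them, time stands still between calls to the robot, and variables do not carry over. Pictures are saved under pics/ and viewed, at most 14 in all, crops included, and the job is handed in when it is done.

Besides the shell and the picture viewer there is one more tool, called after "Call:" as name(argument=value, ...), one argument or row to a line, values as JSON. jog_arm: Moves the arm, as the interface text tells. Its arguments: {"type":"object","properties":{"dp":{"type":"array"},"twist":{"type":"array"},"jaw":{"type":"number"}},"required":["dp","twist"]}

```bash
mkdir -p pics; ls; python3 - <<'E'
from plant import bot
import cv2,numpy as np
o=bot.get_obs(); print({k:np.round(v,3).tolist() for k,v in o.items()})
for n in("scene","top"):
    cv2.imwrite(f"pics/{n}0.png",bot.capture(n)); p=bot.camera_params(n); print(n,{k:np.round(v,3).tolist() for k,v in p.items()})
E
```

```text
pics
{'time': 0.0, 'joint_positions': [0.986, 0.343, 1.525, 0.0, 1.275, -0.146], 'dq': [0.0, 0.003, 0.001, 0.001, -0.002, -0.001], 'tau': [-0.003, -43.127, -24.42, 0.071, 0.056, -0.0], 'tool_pos': [222.788, 474.955, 226.059], 'tcp_rot': [-3.14, -0.0, 2.703], 'contact_force': [-0.429, -0.261, 0.522], 'moment': [-0.024, 0.002, 0.037], 'finger_force': 0.0, 'grip_width': 91.868}
scene {'fx': 417.163, 'fy': 417.163, 'cx': 259.903, 'cy': 192.607, 'R': [[0.489, -0.872, -0.006], [-0.609, -0.337, -0.718], [0.624, 0.355, -0.696]], 't': [-258.493, 388.689, 884.546]}
top {'fx': 377.602, 'fy': 377.602, 'cx': 258.232, 'cy': 193.812, 'R': [[0.028, -0.999, 0.032], [-0.995, -0.03, -0.091], [0.092, -0.029, -0.995]], 't': [-12.831, 546.172, 1060.593]}
```

View pics/top0.png

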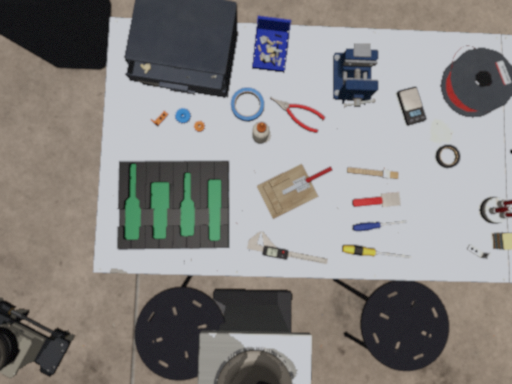

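View pics/scene0.png

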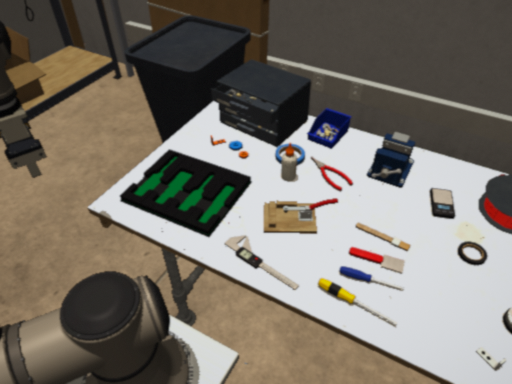

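Top view: insert at px (118–230, 160–248), with pockets left to right for the long driver, scraper, short driver and brush, tips up (+x). Tools at px (370,250) long, (380,226) short, (376,201) scraper, (372,173) brush, all pointing right (-y). Calliper at (295,255), glue at (261,131). The scene view shows the same layout.

```bash
cat > h.py <<'E'
from plant import bot
import numpy as np,cv2
def unproj(cam,uv,z,p=None):
    p=p or bot.camera_params(cam); R=np.array(p["R"]);t=np.array(p["t"])
    d=(np.atleast_2d(uv)-[p["cx"],p["cy"]])/[p["fx"],p["fy"]]
    if cam=="wrist":
        r=np.linalg.norm(d,axis=1,keepdims=True); s=np.sinc(r/np.pi)
        ray=np.c_[d*s,np.cos(r)]
    else: ray=np.c_[d,np.ones(len(d))]
    w=ray@R; c=-R.T@t
    return (c+w*((z-c[2])/w[:,2:]))[:,:2]
def rect(cam,pix,z):
    v,u=np.nonzero(pix); P=unproj(cam,np.c_[u,v].astype(float),z)
    m=P.mean(0); w,V=np.linalg.eigh(np.cov((P-m).T)); a=V[:,1]
    s=(P-m)@a; q=(P-m)@V[:,0]
    return m,a,np.percentile(s,[.5,99.5]),np.percentile(q,[.5,99.5])
E
python3 - <<'E'
from h import *
im=bot.capture("top")
for n,z in [("driver_long_grip",10),("driver_short_grip",8),("scraper_red_grip",7),("flat_brush_grip",5),("calliper_mid",8),("glue_mid",50)]:
    for d in bot.masks_of("top",n)[:2]:
        m,a,s,q=rect("top",d["pixels"],z); print(n,round(d["confidence"],2),np.round(d["bbox"]),m.round(),np.degrees(np.arctan2(a[1],a[0])).round(1),"ends",(m+a*s[0]).round(),(m+a*s[1]).round(),"w",(q[1]-q[0]).round())
for n in["driver_long","scraper_red","driver_short","flat_brush"]:
    n="inlay_"+n+"_seat"
    print(n,[(round(d["confidence"],2),np.round(d["bbox"])) for d in bot.find_in("top",n)[:3]])
hsv=cv2.cvtColor(im,cv2.COLOR_BGR2HSV); g=cv2.inRange(hsv,(50,120,40),(85,255,255))
k,L,st,c=cv2.connectedComponentsWithStats(g)
for i in range(1,k):
    if st[i,4]>60:
        m,a,s,q=rect("top",L==i,8); print(st[i],m.round(),np.degrees(np.arctan2(a[1],a[0])).round(1),(m+a*s[0]).round(),(m+a*s[1]).round(),(q[1]-q[0]).round())
E
```

```text
driver_long_grip 0.73 [374. 251.  71.  13.] [ 394. -296.] 84.8 ends [ 381. -434.] [ 398. -244.] w 29.0
driver_long_grip 0.31 [378. 200.  52.  13.] [ 541. -352.] 96.7 ends [ 549. -415.] [ 532. -273.] w 39.0
driver_short_grip 0.5 [369. 227.  28.   9.] [ 464. -317.] 98.3 ends [ 470. -360.] [ 458. -280.] w 24.0
scraper_red_grip 0.84 [377. 200.  51.  15.] [ 541. -354.] 97.9 ends [ 550. -415.] [ 531. -277.] w 36.0
flat_brush_grip 0.88 [375. 173.  54.  11.] [ 624. -336.] 85.6 ends [ 618. -412.] [ 630. -259.] w 25.0
calliper_mid 0.87 [289. 250.  79.  31.] [387. -62.] 75.8 ends [ 353. -197.] [409.  24.] w 56.0
calliper_mid 0.66 [365. 250.  44.   8.] [ 393. -296.] 83.9 ends [ 386. -361.] [ 399. -248.] w 28.0
glue_mid 0.8 [262. 133.  19.  26.] [721.   2.] 171.9 ends [751.  -3.] [690.   6.] w 46.0
inlay_driver_long_seat [(0.67, array([130., 207.,  34.,  93.])), (0.43, array([287., 247.,  79.,  32.]))]
inlay_scraper_red_seat [(0.87, array([161., 206.,  28.,  86.]))]
inlay_driver_short_seat [(0.92, array([187., 204.,  32.,  88.])), (0.53, array([287., 247.,  80.,  37.]))]
inlay_flat_brush_seat [(0.67, array([214., 203.,  31.,  88.]))]
[124 164  16  75 763] [496. 366.] -177.7 [621. 371.] [410. 363.] 42.0
[181 173   9  34 119] [565. 215.] 175.5 [603. 212.] [505. 219.] 17.0
[150 182  19  56 619] [511. 290.] 179.5 [571. 290.] [417. 291.] 48.0
```

```bash
cat >> h.py <<'E'
def plan(x,y,z,yaw,n,yaw_first=False):
    """n equal rows from the present pose to TCP x,y,z (mm), yaw (deg), tool pointing down; mm-rounded with carry"""
    o=bot.get_obs(); p=np.array(o["tool_pos"]); a=np.degrees(o["tcp_rot"][2])
    da=(yaw-a+180)%360-180; tgt=np.array([x,y,z]); dps=[];tw=[]; tk=round(-da/n,1)
    cur=p.copy()
    for i in range(n):
        w=p+(tgt-p)*(i+1)/n-cur; t=np.radians(a)
        d=np.round([np.cos(t)*w[0]+np.sin(t)*w[1],np.sin(t)*w[0]-np.cos(t)*w[1],-w[2]])
        cur+=[np.cos(t)*d[0]+np.sin(t)*d[1],np.sin(t)*d[0]-np.cos(t)*d[1],-d[2]]
        dps.append((d/1000).round(3).tolist()); tw.append(tk); a-=tk
    print("from",p.round(1),"da",round(da,1)); print(dps); print(tw)
E
python3 -c "
from h import *
plan(450,290,330,180,7)"
```

```text
from [223.  475.3 226.8] da 25.1
[[-0.041, -0.01, -0.015], [-0.039, -0.013, -0.014], [-0.039, -0.015, -0.015], [-0.038, -0.018, -0.015], [-0.037, -0.02, -0.015], [-0.036, -0.022, -0.014], [-0.034, -0.024, -0.015]]
[np.float64(-3.6), np.float64(-3.6), np.float64(-3.6), np.float64(-3.6), np.float64(-3.6), np.float64(-3.6), np.float64(-3.6)]
```

Call:
jog_arm(
  dp=[
    [-0.041, -0.01, -0.015],
    [-0.039, -0.013, -0.014],
    [-0.039, -0.015, -0.015],
    [-0.038, -0.018, -0.015],
    [-0.037, -0.02, -0.015],
    [-0.036, -0.022, -0.014],
    [-0.034, -0.024, -0.015],
    [0, 0, 0],
    [0, 0, 0],
  ],
  twist=[-3.6, -3.6, -3.6, -3.6, -3.6, -3.6, -3.6, 0, 0],
)

```text
time: 1.78
tool_pos: [449.8, 290.5, 329.3]
tcp_rot: [3.141, -0.001, -3.141]
contact_force: [-0.7, 0.4, 0.3]
grip_width: 91.9
finger_force: 0.0
```

```bash
sed -i 's/tw.append(tk)/tw.append(float(tk))/' h.py; python3 -c "
from h import *
print(bot.get_obs()['tool_pos'])
p=bot.camera_params('wrist'); im=bot.capture('wrist'); print(p)
cv2.imwrite('pics/w1.png',im); np.save('w1.npy',im)
import pickle; pickle.dump(p,open('w1.pkl','wb'))
for n in['driver_long','scraper_red','driver_short','flat_brush']:
    n='inlay_'+n+'_seat'
    print(n,[(round(d['confidence'],2),np.round(d['bbox'])) for d in bot.find_in('wrist',n)[:2]])
"
```

```text
[449.83958894 290.50173957 329.33569556]
{'fx': 297.3186396354542, 'fy': 297.3186396354542, 'cx': 248.46744722831573, 'cy': 183.18543577119783, 'R': array([[-9.27782537e-04,  9.99999567e-01, -6.75918810e-05],
       [ 9.50983296e-01,  9.03208262e-04,  3.09240935e-01],
       [ 3.09240862e-01,  2.22629589e-04, -9.50983722e-01]]), 't': array([-289.03393127, -499.39754935,  351.84061604])}
inlay_driver_long_seat []
inlay_scraper_red_seat [(0.78, array([246., 175.,  52., 148.]))]
inlay_driver_short_seat [(0.82, array([196., 174.,  61., 149.]))]
inlay_flat_brush_seat [(0.66, array([154., 176.,  62., 143.]))]
```

View pics/w1.png

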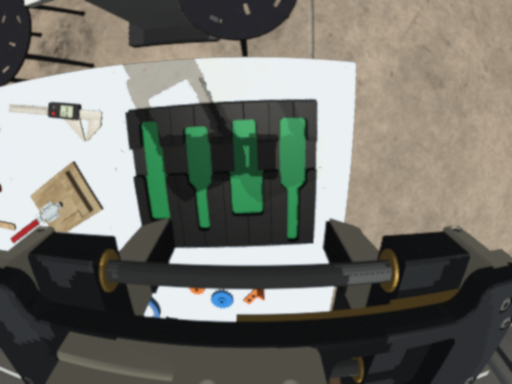

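Wrist view: four green pockets, left to right brush (155,170), short driver (200,175), scraper (246,165), long driver (292,175). The tip end is at the bottom of the picture. I'll fit them with the known lengths.

```bash
python3 - <<'E'
from h import *
import pickle
p=pickle.load(open('w1.pkl','rb')); im=np.load('w1.npy')
hsv=cv2.cvtColor(im,cv2.COLOR_BGR2HSV); g=cv2.inRange(hsv,(50,90,25),(90,255,255))
k,L,st,c=cv2.connectedComponentsWithStats(g)
back=dict(brush=68,short=54,scraper=61,long=62); front=dict(brush=108,short=128,scraper=101,long=156)
comps=sorted([i for i in range(1,k) if st[i,4]>400],key=lambda i:c[i][0])
print(len(comps))
for n,i in zip(back,comps):
    v,u=np.nonzero(L==i); P=unproj("wrist",np.c_[u,v].astype(float),8,p)
    # axis: midline of x-slices (pixel rows)
    xs=np.arange(P[:,0].min()+6,P[:,0].max()-6,4); M=[]
    for x in xs:
        y=P[abs(P[:,0]-x)<3,1]; M.append((y.min()+y.max())/2)
    b,a=np.polyfit(xs,M,1); f=np.hypot(1,b)
    s0,s1=P[:,0].min(),P[:,0].max()
    x=((s0+back[n])+(s1-front[n]))/2
    print(n,"x %.0f..%.0f len %.0f want %d"%(s0,s1,(s1-s0)*f,back[n]+front[n]),"seat",round(x),round(a+b*x,1),"yaw %.1f"%np.degrees(np.arctan(b)))
E
```

```text
4
brush x 412..592 len 180 want 176 seat 482 125.6 yaw 2.1
short x 424..608 len 184 want 182 seat 479 205.2 yaw 1.9
scraper x 413..580 len 166 want 162 seat 476 284.0 yaw 2.2
long x 409..631 len 222 want 218 seat 473 363.1 yaw 2.5
```

```bash
python3 -c "
from h import *
plan(508,-290,300,87,10)"
```

```text
from [449.5 291.  329.6] da -93.1
[[-0.006, -0.058, 0.003], [-0.015, -0.057, 0.003], [-0.024, -0.053, 0.003], [-0.032, -0.049, 0.003], [-0.039, -0.042, 0.003], [-0.047, -0.036, 0.003], [-0.051, -0.028, 0.003], [-0.055, -0.02, 0.003], [-0.058, -0.01, 0.003], [-0.058, -0.0, 0.003]]
[9.3, 9.3, 9.3, 9.3, 9.3, 9.3, 9.3, 9.3, 9.3, 9.3]
```

Call:
jog_arm(
  dp=[
    [-0.006, -0.058, 0.003],
    [-0.015, -0.057, 0.003],
    [-0.024, -0.053, 0.003],
    [-0.032, -0.049, 0.003],
    [-0.039, -0.042, 0.003],
    [-0.047, -0.036, 0.003],
    [-0.051, -0.028, 0.003],
    [-0.055, -0.02, 0.003],
    [-0.058, -0.01, 0.003],
    [-0.058, 0, 0.003],
  ],
  twist=[9.3, 9.3, 9.3, 9.3, 9.3, 9.3, 9.3, 9.3, 9.3, 9.3],
  jaw=0.05,
)

```text
time: 3.28
tool_pos: [508.6, -292.1, 299.6]
tcp_rot: [3.141, -0.0, 1.515]
contact_force: [1.0, 0.3, 0.1]
grip_width: 50.2
finger_force: 0.0
```

Call:
jog_arm(
  dp=[
    [0, 0, 0],
    [0, 0, 0],
  ],
  twist=[0, 0],
)

```text
time: 3.52
tool_pos: [508.5, -289.9, 299.4]
tcp_rot: [-3.141, -0.001, 1.521]
contact_force: [0.6, 0.1, 0.2]
grip_width: 49.9
finger_force: 0.0
```

```bash
python3 - <<'E'
from h import *
p=bot.camera_params('wrist'); im=bot.capture('wrist')
G=dict(driver_long_grip=(9,52,150),driver_short_grip=(8,44,118),scraper_red_grip=(7,51,91),flat_brush_grip=(5,58,98))
for n,(z,b,f) in G.items():
    for d in bot.masks_of("wrist",n)[:2]:
        v,u=np.nonzero(d["pixels"]); P=unproj("wrist",np.c_[u,v].astype(float),z,p)
        m=P.mean(0); w,V=np.linalg.eigh(np.cov((P-m).T)); a=V[:,1]; a=a*np.sign(-a[1])
        s=(P-m)@a; A=m+a*s.min(); B=m+a*s.max()
        g=A+a*b; print(n,round(d["confidence"],2),"hd %.1f len %.0f (%d)"%(np.degrees(np.arctan2(a[1],a[0])),np.ptp(s),b+f),"grip",g.round(1),"from tip",(B-a*f).round(1))
        cv2.putText(im,n[:9],(int(u.mean()),int(v.mean())),0,.3,(255,0,255))
        im[d["pixels"]&(np.indices(d["pixels"].shape).sum(0)%3==0)]=(255,0,255)
cv2.imwrite("pics/w2.png",im)
E
```

```text
driver_long_grip 0.56 hd -95.7 len 180 (202) grip [ 392.1 -296.4] from tip [ 394.4 -274.2]
scraper_red_grip 0.98 hd -82.5 len 144 (142) grip [ 537.6 -323.1] from tip [ 537.8 -325. ]
flat_brush_grip 0.83 hd -94.5 len 153 (156) grip [ 626.1 -315.7] from tip [ 626.3 -313.1]
```

View pics/w2.png

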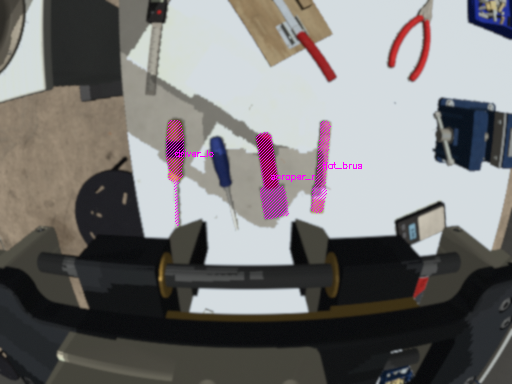

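Long driver, scraper and brush were found cleanly (the long driver's blade tip is partly missed by the mask). The short driver was missed by the network; its handle shows from (215,137) to (229,186) and its tip at (238,230).

```bash
python3 -c "
from h import *
p=bot.camera_params('wrist')
P=unproj('wrist',[[215.5,137],[228.5,186],[238,230]],9,p);print(P)
a=P[2]-P[0];L=np.hypot(*a);a/=L;print(L,np.degrees(np.arctan2(a[1],a[0])),P[0]+44*a,P[2]-118*a)
plan(392,-297,70,84.3,6)"
```

```text
[[ 459.74510973 -275.85039718]
 [ 474.51953945 -355.96148885]
 [ 484.921051   -435.29215841]]
161.41717146098824 -81.02704860028472 [ 466.60770932 -319.31192876] [ 466.51680662 -318.73623283]
from [ 508.7 -289.5  300.3] da -2.9
[[-0.002, -0.019, 0.038], [-0.003, -0.02, 0.039], [-0.002, -0.019, 0.038], [-0.003, -0.019, 0.039], [-0.003, -0.02, 0.038], [-0.003, -0.019, 0.038]]
[0.5, 0.5, 0.5, 0.5, 0.5, 0.5]
```

Call:
jog_arm(
  dp=[
    [-0.002, -0.019, 0.038],
    [-0.003, -0.02, 0.039],
    [-0.002, -0.019, 0.038],
    [-0.003, -0.019, 0.039],
    [-0.003, -0.02, 0.038],
    [-0.003, -0.019, 0.038],
    [0, 0, 0],
    [0, 0, 0],
  ],
  twist=[0.5, 0.5, 0.5, 0.5, 0.5, 0.5, 0, 0],
)

```text
time: 4.78
tool_pos: [393.1, -298.9, 71.3]
tcp_rot: [3.139, 0.002, 1.468]
contact_force: [-0.1, -0.8, 0.6]
grip_width: 49.8
finger_force: 0.0
```

```bash
python3 -c "
from h import *
cv2.imwrite('pics/w3.png',bot.capture('wrist'))
plan(392,-297,4,84.3,3)"
```

```text
from [ 393.4 -299.1   71.5] da 0.2
[[0.001, -0.001, 0.023], [0.0, -0.0, 0.022], [0.001, -0.001, 0.023]]
[-0.1, -0.1, -0.1]
```

View pics/w3.png

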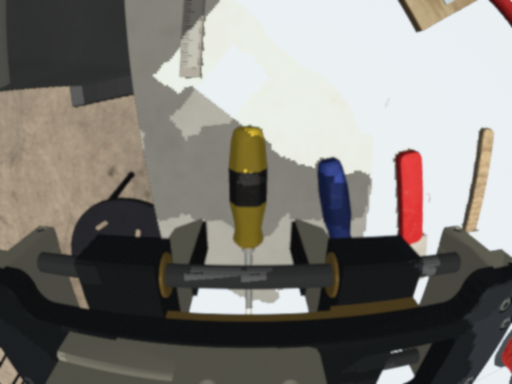

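The yellow handle is centred between the fingers (col 248), so I descend and grip.

Call:
jog_arm(
  dp=[
    [0.001, -0.001, 0.023],
    [0, 0, 0.022],
    [0.001, -0.001, 0.023],
    [0, 0, 0],
  ],
  twist=[0, 0, 0, 0],
)

```text
time: 5.32
tool_pos: [390.6, -296.1, 2.0]
tcp_rot: [3.141, 0.0, 1.468]
contact_force: [-0.0, -0.7, 0.8]
grip_width: 50.0
finger_force: 0.0
```

Call:
jog_arm(
  dp=[
    [0, 0, 0],
    [0, 0, 0],
    [0, 0, 0],
    [0, 0, 0],
  ],
  twist=[0, 0, 0, 0],
  jaw=0.015,
)

```text
time: 5.82
tool_pos: [390.3, -296.5, 2.5]
tcp_rot: [3.14, 0.001, 1.467]
contact_force: [1.1, 0.5, 7.2]
grip_width: 26.7
finger_force: 30.0
```

Call:
jog_arm(
  dp=[
    [0, 0, -0.02],
    [0, 0, -0.04],
    [0, 0, -0.04],
    [0, 0, -0.02],
  ],
  twist=[0, 0, 0, 0],
)

```text
time: 6.32
tool_pos: [390.2, -296.4, 123.7]
tcp_rot: [3.14, 0.002, 1.467]
contact_force: [0.8, -0.1, -1.9]
grip_width: 27.1
finger_force: 30.0
```

```bash
python3 -c "
from h import *
plan(473,363,120,182.3,10)"
```

```text
from [ 390.2 -296.4  123.7] da 98.2
[[0.066, 0.001, 0.0], [0.066, 0.013, 0.001], [0.062, 0.024, 0.0], [0.057, 0.034, 0.0], [0.051, 0.043, 0.001], [0.042, 0.051, 0.0], [0.034, 0.057, 0.001], [0.022, 0.063, -0.0], [0.012, 0.065, 0.0], [0.001, 0.067, 0.001]]
[-9.8, -9.8, -9.8, -9.8, -9.8, -9.8, -9.8, -9.8, -9.8, -9.8]
```

```bash
python3 -c "
from h import *
plan(473,363,110,182.3,14)"
```

```text
from [ 390.2 -296.4  123.7] da 98.2
[[0.047, 0.001, 0.001], [0.047, 0.007, 0.001], [0.046, 0.012, 0.001], [0.044, 0.018, 0.001], [0.042, 0.024, 0.001], [0.038, 0.028, 0.001], [0.035, 0.032, 0.001], [0.03, 0.036, 0.001], [0.026, 0.04, 0.001], [0.02, 0.043, 0.001], [0.015, 0.045, 0.001], [0.01, 0.047, 0.001], [0.004, 0.047, 0.001], [-0.002, 0.047, 0.001]]
[-7.0, -7.0, -7.0, -7.0, -7.0, -7.0, -7.0, -7.0, -7.0, -7.0, -7.0, -7.0, -7.0, -7.0]
```

Call:
jog_arm(
  dp=[
    [0.047, 0.001, 0.001],
    [0.047, 0.007, 0.001],
    [0.046, 0.012, 0.001],
    [0.044, 0.018, 0.001],
    [0.042, 0.024, 0.001],
    [0.038, 0.028, 0.001],
    [0.035, 0.032, 0.001],
  ],
  twist=[-7, -7, -7, -7, -7, -7, -7],
)

```text
time: 7.2
tool_pos: [430.8, 35.5, 114.8]
tcp_rot: [3.142, -0.0, 2.326]
contact_force: [1.0, -0.3, -1.7]
grip_width: 26.7
finger_force: 30.0
```

Call:
jog_arm(
  dp=[
    [0.03, 0.036, 0.001],
    [0.026, 0.04, 0.001],
    [0.02, 0.043, 0.001],
    [0.015, 0.045, 0.001],
    [0.01, 0.047, 0.001],
    [0.004, 0.047, 0.001],
    [-0.002, 0.047, 0.001],
    [0, 0, 0],
    [0, 0, 0],
  ],
  twist=[-7, -7, -7, -7, -7, -7, -7, 0, 0],
)

```text
time: 8.32
tool_pos: [472.3, 362.3, 107.2]
tcp_rot: [-3.14, -0.001, -3.106]
contact_force: [0.1, -0.3, -0.6]
grip_width: 26.9
finger_force: 30.0
```

```bash
python3 -c "
from h import *
cv2.imwrite('pics/w4.png',bot.capture('wrist'))
plan(473,363,40,182.3,3)"
```

```text
from [472.6 361.9 107.4] da 0.3
[[-0.0, 0.0, 0.022], [-0.0, 0.001, 0.023], [-0.0, 0.0, 0.022]]
[-0.1, -0.1, -0.1]
```

View pics/w4.png

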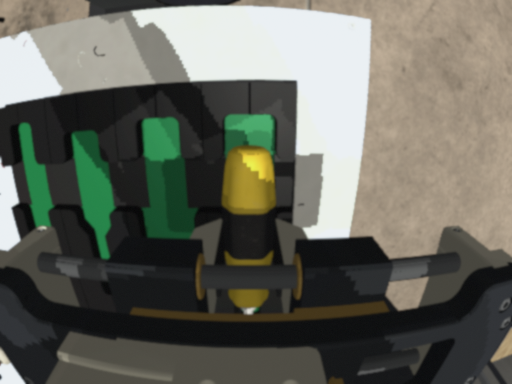

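Handle centred at col 248 over the pocket (225–274), so I lower it.

Call:
jog_arm(
  dp=[
    [0, 0, 0.025],
    [0, 0.001, 0.025],
    [0, 0, 0.025],
    [0, 0, 0.01],
    [0, 0, 0.007],
    [0, 0, 0.003],
    [0, 0, 0],
  ],
  twist=[0, 0, 0, 0, 0, 0, 0],
)

```text
time: 9.25
tool_pos: [473.1, 364.1, 13.2]
tcp_rot: [3.141, 0.001, -3.106]
contact_force: [-0.2, 0.3, -1.0]
grip_width: 27.2
finger_force: 30.0
```

```bash
python3 -c "
from h import *
cv2.imwrite('pics/w5.png',bot.capture('wrist')[80:300,100:400].repeat(2,0).repeat(2,1))
plan(473,363,11,182.3,1)"
```

```text
from [473.2 364.2  13.3] da 0.2
[[0.0, -0.001, 0.002]]
[-0.2]
```

View pics/w5.png

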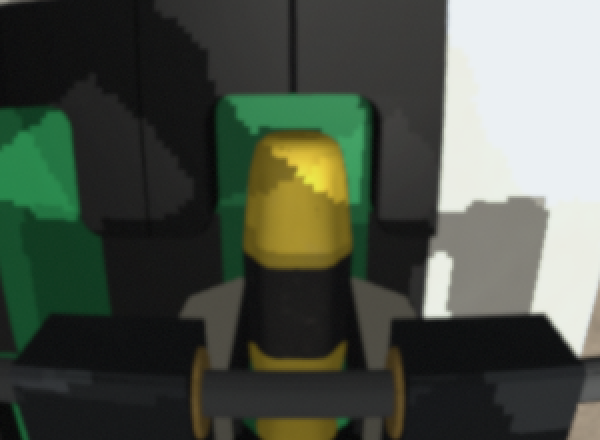

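Well centred in the pocket, no contact. Lower the last bit, release and lift.

Call:
jog_arm(
  dp=[
    [0, -0.001, 0.002],
    [0, 0, 0.001],
  ],
  twist=[0, 0],
)

```text
time: 9.55
tool_pos: [473.3, 363.1, 10.5]
tcp_rot: [3.141, 0.001, -3.106]
contact_force: [-2.5, -1.7, 10.2]
grip_width: 27.0
finger_force: 30.0
```

Call:
jog_arm(
  dp=[
    [0, 0, 0],
    [0, 0, 0],
    [0, 0, 0],
    [0, 0, -0.02],
    [0, 0, -0.04],
    [0, 0, -0.05],
    [0, 0, -0.05],
  ],
  twist=[0, 0, 0, 0, 0, 0, 0],
  jaw=0.042,
)

```text
time: 10.42
tool_pos: [472.7, 362.9, 171.1]
tcp_rot: [-3.141, -0.0, -3.106]
contact_force: [0.9, 0.7, -0.8]
grip_width: 42.3
finger_force: 0.0
```

```bash
python3 -c "
from h import *
cv2.imwrite('pics/w6.png',bot.capture('wrist'))
plan(466.5,-319,70,99,14)"
```

```text
from [475.5 364.6 178.6] da -83.1
[[0.002, -0.049, 0.008], [-0.002, -0.049, 0.008], [-0.008, -0.048, 0.007], [-0.012, -0.047, 0.008], [-0.018, -0.046, 0.008], [-0.022, -0.043, 0.008], [-0.026, -0.042, 0.007], [-0.03, -0.038, 0.008], [-0.034, -0.035, 0.008], [-0.038, -0.031, 0.008], [-0.04, -0.027, 0.007], [-0.044, -0.023, 0.008], [-0.045, -0.018, 0.008], [-0.047, -0.014, 0.008]]
[5.9, 5.9, 5.9, 5.9, 5.9, 5.9, 5.9, 5.9, 5.9, 5.9, 5.9, 5.9, 5.9, 5.9]
```

View pics/w6.png

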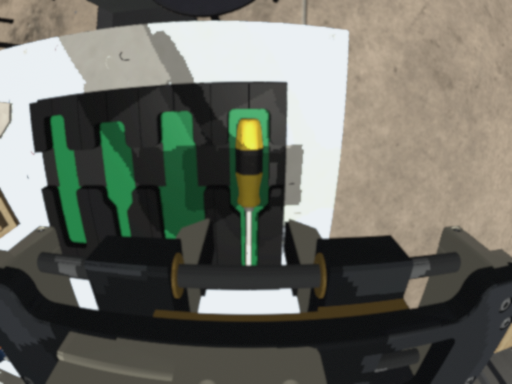

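Long driver lies in its pocket, centred. Next, the short driver.

Call:
jog_arm(
  dp=[
    [0.002, -0.049, 0.008],
    [-0.002, -0.049, 0.008],
    [-0.008, -0.048, 0.007],
    [-0.012, -0.047, 0.008],
    [-0.018, -0.046, 0.008],
    [-0.022, -0.043, 0.008],
    [-0.026, -0.042, 0.007],
  ],
  twist=[5.9, 5.9, 5.9, 5.9, 5.9, 5.9, 5.9],
  jaw=0.05,
)

```text
time: 11.35
tool_pos: [468.2, 19.2, 115.4]
tcp_rot: [3.141, 0.0, 2.453]
contact_force: [1.3, 0.2, -0.7]
grip_width: 50.0
finger_force: 0.0
```

Call:
jog_arm(
  dp=[
    [-0.03, -0.038, 0.008],
    [-0.034, -0.035, 0.008],
    [-0.038, -0.031, 0.008],
    [-0.04, -0.027, 0.007],
    [-0.044, -0.023, 0.008],
    [-0.045, -0.018, 0.008],
    [-0.047, -0.014, 0.008],
    [0, 0, 0],
    [0, 0, 0],
  ],
  twist=[5.9, 5.9, 5.9, 5.9, 5.9, 5.9, 5.9, 0, 0],
)

```text
time: 12.48
tool_pos: [463.4, -320.3, 60.3]
tcp_rot: [-3.141, -0.001, 1.736]
contact_force: [-0.3, -0.4, 0.1]
grip_width: 50.3
finger_force: 0.0
```

```bash
python3 - <<'E'
from h import *
im=bot.capture('wrist');cv2.imwrite('pics/w7.png',im)
hsv=cv2.cvtColor(im,cv2.COLOR_BGR2HSV); g=cv2.inRange(hsv,(105,110,25),(130,255,255)); g[240:]=0
k,L,st,c=cv2.connectedComponentsWithStats(g)
i=1+np.argmax(st[1:,4]); print(st[i])
m,a,s,q=rect("wrist",L==i,11); print(m,np.degrees(np.arctan2(a[1],a[0])),s,q)
plan(466.5,-319,3,99,3)
E
```

```text
[ 235  142   32   98 2690]
[ 463.51100012 -310.31901741] 98.56964998738398 [-41.01271263  35.95061626] [-11.35106412  11.4225646 ]
from [ 463.6 -319.8   60.5] da -0.5
[[0.0, 0.001, 0.019], [0.0, 0.001, 0.019], [0.0, 0.001, 0.02]]
[0.2, 0.2, 0.2]
```

View pics/w7.png

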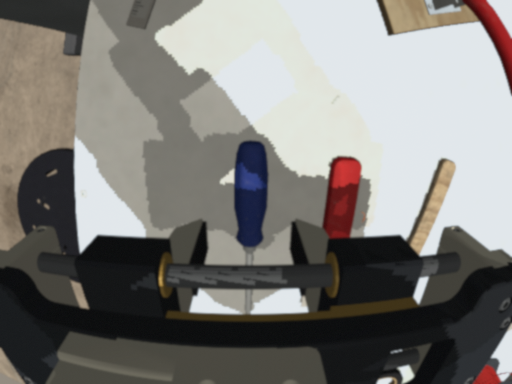

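Blue handle at (252,142–245), centred between the fingers. Target x 464.5, y -317.5.

Call:
jog_arm(
  dp=[
    [0.002, 0.001, 0.019],
    [0, 0, 0.019],
    [0, 0, 0.02],
    [0, 0, 0],
  ],
  twist=[0.3, 0, 0, 0],
)

```text
time: 13.02
tool_pos: [464.2, -317.0, 2.1]
tcp_rot: [-3.14, -0.002, 1.733]
contact_force: [-0.3, 0.5, 1.1]
grip_width: 50.0
finger_force: 0.0
```

Call:
jog_arm(
  dp=[
    [0, 0, 0],
    [0, 0, 0],
    [0, 0, 0],
    [0, 0, 0],
  ],
  twist=[0, 0, 0, 0],
  jaw=0.012,
)

```text
time: 13.52
tool_pos: [464.7, -318.9, 3.3]
tcp_rot: [3.141, 0.001, 1.731]
contact_force: [0.3, 1.3, 4.6]
grip_width: 22.7
finger_force: 30.0
```

Call:
jog_arm(
  dp=[
    [0, 0, -0.02],
    [0, 0, -0.04],
    [0, 0, -0.04],
    [0, 0, -0.02],
    [0, 0, 0],
  ],
  twist=[0, 0, 0, 0, 0],
)

```text
time: 14.15
tool_pos: [465.0, -319.4, 124.2]
tcp_rot: [3.139, 0.003, 1.731]
contact_force: [-0.6, 0.6, 0.1]
grip_width: 22.9
finger_force: 30.0
```

```bash
python3 -c "
from h import *
plan(479,205,110,182.2,12)"
```

```text
from [ 465.  -319.4  124.2] da 83.0
[[0.043, 0.008, 0.001], [0.042, 0.013, 0.001], [0.039, 0.018, 0.002], [0.038, 0.023, 0.001], [0.034, 0.027, 0.001], [0.031, 0.031, 0.001], [0.027, 0.035, 0.001], [0.022, 0.037, 0.001], [0.018, 0.04, 0.002], [0.013, 0.042, 0.001], [0.008, 0.043, 0.001], [0.002, 0.043, 0.001]]
[-6.9, -6.9, -6.9, -6.9, -6.9, -6.9, -6.9, -6.9, -6.9, -6.9, -6.9, -6.9]
```

Call:
jog_arm(
  dp=[
    [0.043, 0.008, 0.001],
    [0.042, 0.013, 0.001],
    [0.039, 0.018, 0.002],
    [0.038, 0.023, 0.001],
    [0.034, 0.027, 0.001],
    [0.031, 0.031, 0.001],
  ],
  twist=[-6.9, -6.9, -6.9, -6.9, -6.9, -6.9],
)

```text
time: 14.9
tool_pos: [470.1, -55.0, 114.3]
tcp_rot: [-3.141, -0.002, 2.457]
contact_force: [0.5, 0.5, -0.3]
grip_width: 23.0
finger_force: 30.0
```

Call:
jog_arm(
  dp=[
    [0.027, 0.035, 0.001],
    [0.022, 0.037, 0.001],
    [0.018, 0.04, 0.002],
    [0.013, 0.042, 0.001],
    [0.008, 0.043, 0.001],
    [0.002, 0.043, 0.001],
    [0, 0, 0],
    [0, 0, 0],
  ],
  twist=[-6.9, -6.9, -6.9, -6.9, -6.9, -6.9, 0, 0],
)

```text
time: 15.9
tool_pos: [478.0, 204.7, 107.6]
tcp_rot: [-3.141, -0.002, -3.108]
contact_force: [0.3, -1.3, -0.3]
grip_width: 23.2
finger_force: 30.0
```

```bash
python3 -c "
from h import *
plan(479,205,13,182.2,5)"
```

```text
from [478.  204.7 107.6] da 0.3
[[-0.0, 0.0, 0.019], [-0.0, 0.0, 0.019], [-0.001, 0.0, 0.019], [0.0, 0.0, 0.019], [-0.0, 0.0, 0.019]]
[-0.1, -0.1, -0.1, -0.1, -0.1]
```

Call:
jog_arm(
  dp=[
    [0, 0, 0.025],
    [-0.001, 0, 0.025],
    [0, 0, 0.025],
    [0, 0, 0.012],
    [0, 0, 0.006],
    [0, 0, 0],
  ],
  twist=[0, 0, 0, 0, 0, 0],
)

```text
time: 16.65
tool_pos: [479.9, 205.0, 15.9]
tcp_rot: [3.142, 0.0, -3.108]
contact_force: [-0.1, 0.7, 0.1]
grip_width: 23.3
finger_force: 30.0
```

```bash
python3 -c "
from h import *
cv2.imwrite('pics/w8.png',bot.capture('wrist')[80:300,100:400].repeat(2,0).repeat(2,1))
plan(479,205,11,182.2,1)"
```

```text
from [480.1 205.2  16.2] da 0.3
[[0.001, -0.0, 0.005]]
[-0.3]
```

View pics/w8.png

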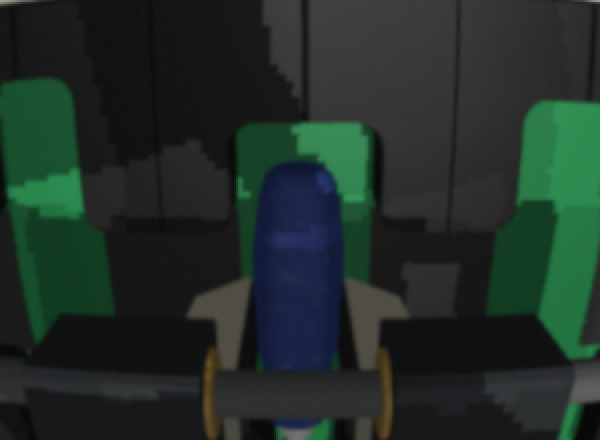

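Short driver centred in its pocket. Finish lowering and release.

Call:
jog_arm(
  dp=[
    [0.001, 0, 0.003],
    [0, 0, 0.002],
    [0, 0, 0],
  ],
  twist=[0, 0, 0],
)

```text
time: 17.08
tool_pos: [478.9, 205.4, 11.3]
tcp_rot: [3.141, 0.001, -3.107]
contact_force: [-1.1, -0.4, 4.8]
grip_width: 23.3
finger_force: 30.0
```

Call:
jog_arm(
  dp=[
    [0, 0, 0],
    [0, 0, 0],
    [0, 0, 0],
    [0, 0, -0.02],
    [0, 0, -0.04],
    [0, 0, -0.05],
    [0, 0, -0.05],
    [0, 0, 0],
  ],
  twist=[0, 0, 0, 0, 0, 0, 0, 0],
  jaw=0.04,
)

```text
time: 18.08
tool_pos: [480.9, 205.9, 174.6]
tcp_rot: [3.14, 0.008, -3.107]
contact_force: [1.0, 0.3, 0.1]
grip_width: 40.2
finger_force: 0.0
```

```bash
python3 -c "
from h import *
cv2.imwrite('pics/w9.png',bot.capture('wrist'))
plan(537.6,-324,70,97.5,12)"
```

```text
from [479.5 205.5 172.1] da -84.5
[[-0.003, -0.044, 0.009], [-0.009, -0.044, 0.008], [-0.014, -0.042, 0.009], [-0.019, -0.04, 0.008], [-0.024, -0.038, 0.009], [-0.028, -0.034, 0.008], [-0.032, -0.031, 0.009], [-0.035, -0.026, 0.008], [-0.039, -0.022, 0.009], [-0.041, -0.017, 0.008], [-0.043, -0.012, 0.009], [-0.044, -0.007, 0.008]]
[7.0, 7.0, 7.0, 7.0, 7.0, 7.0, 7.0, 7.0, 7.0, 7.0, 7.0, 7.0]
```

View pics/w9.png

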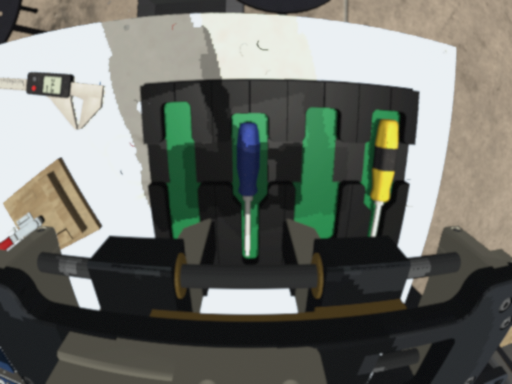

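Both drivers are seated. Next, the scraper.

Call:
jog_arm(
  dp=[
    [-0.003, -0.044, 0.009],
    [-0.009, -0.044, 0.008],
    [-0.014, -0.042, 0.009],
    [-0.019, -0.04, 0.008],
    [-0.024, -0.038, 0.009],
    [-0.028, -0.034, 0.008],
  ],
  twist=[7, 7, 7, 7, 7, 7],
  jaw=0.05,
)

```text
time: 18.88
tool_pos: [506.8, -60.9, 117.5]
tcp_rot: [-3.14, -0.003, 2.439]
contact_force: [0.6, 0.8, -0.2]
grip_width: 50.1
finger_force: 0.0
```

Call:
jog_arm(
  dp=[
    [-0.032, -0.031, 0.009],
    [-0.035, -0.026, 0.008],
    [-0.039, -0.022, 0.009],
    [-0.041, -0.017, 0.008],
    [-0.043, -0.012, 0.009],
    [-0.044, -0.007, 0.008],
    [0, 0, 0],
    [0, 0, 0],
  ],
  twist=[7, 7, 7, 7, 7, 7, 0, 0],
)

```text
time: 19.88
tool_pos: [536.0, -323.5, 67.0]
tcp_rot: [-3.139, -0.003, 1.71]
contact_force: [-0.1, -0.5, -0.4]
grip_width: 49.7
finger_force: 0.0
```

```bash
cat > hnd.py <<'E'
from h import *
def handle(lo,hi,z,back,front):
    "handle blob by colour, nearest the TCP in the picture; grip point from the blob's rear end"
    o=bot.get_obs(); p=bot.camera_params('wrist'); im=bot.capture('wrist')
    g=cv2.inRange(cv2.cvtColor(im,cv2.COLOR_BGR2HSV),lo,hi); g[235:]=0
    k,L,st,c=cv2.connectedComponentsWithStats(g)
    i=min((i for i in range(1,k) if st[i,4]>500),key=lambda i:abs(c[i][0]-248)); print(st[i])
    v,u=np.nonzero(L==i); P=unproj('wrist',np.c_[u,v].astype(float),z,p)
    m=P.mean(0); w,V=np.linalg.eigh(np.cov((P-m).T)); a=V[:,1]; a*=np.sign(-a[1])
    s=(P-m)@a; q=(P-m)@V[:,0]; m=m+V[:,0]*(q.max()+q.min())/2
    print("len %.0f wid %.0f"%(np.ptp(s),np.ptp(q)),"heading %.1f"%np.degrees(np.arctan2(a[1],a[0])),"grip",(m+a*(s.min()+back)).round(1))
E
python3 - <<'E'
from hnd import *
im=bot.capture('wrist')
g=cv2.cvtColor(im,cv2.COLOR_BGR2HSV); print(g[190:220:15,240:260:6])
g=cv2.bitwise_or(cv2.inRange(g,(0,140,60),(8,255,255)),cv2.inRange(g,(172,140,60),(180,255,255)));g[235:]=0
cv2.imwrite('pics/w10.png',im)
handle((0,140,60),(8,255,255),10,51,0)
plan(537.6,-324,2.5,97.5,3)
E
```

```text
[[[  0 192  89]
  [  0 190  90]
  [  0 188  91]
  [  0 193  90]]

 [[  0 195  89]
  [  0 189  89]
  [  0 201  90]
  [  0 203  89]]]
[ 235  135   31  100 2797]
len 81 wid 23 heading -82.7 grip [ 537.4 -324.1]
from [ 536.7 -323.1   68.1] da -0.6
[[-0.0, 0.0, 0.022], [-0.001, 0.001, 0.022], [-0.0, -0.0, 0.022]]
[0.2, 0.2, 0.2]
```

View pics/w10.png

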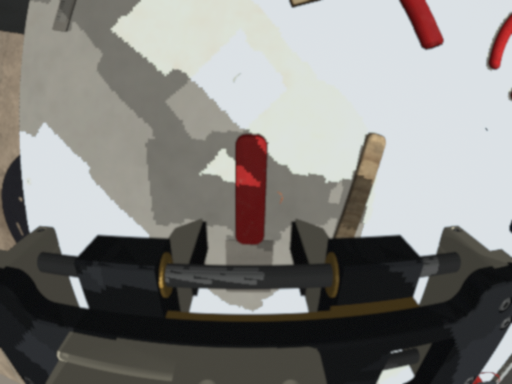

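Red handle at (251,135–243), centred. Descend and grip.

Call:
jog_arm(
  dp=[
    [0, 0, 0.022],
    [-0.001, 0.001, 0.022],
    [0, 0, 0.021],
    [0, 0, 0],
  ],
  twist=[0.3, 0, 0, 0],
)

```text
time: 20.48
tool_pos: [537.3, -323.5, 2.4]
tcp_rot: [-3.139, -0.003, 1.706]
contact_force: [-0.0, -1.0, 0.7]
grip_width: 49.9
finger_force: 0.0
```

Call:
jog_arm(
  dp=[
    [0, 0, 0],
    [0, 0, 0],
    [0, 0, 0],
    [0, 0, 0],
  ],
  twist=[0, 0, 0, 0],
  jaw=0.012,
)

```text
time: 20.98
tool_pos: [538.4, -325.7, 4.5]
tcp_rot: [3.141, 0.001, 1.704]
contact_force: [-0.4, 1.0, 3.8]
grip_width: 23.2
finger_force: 30.0
```

Call:
jog_arm(
  dp=[
    [0, 0, -0.02],
    [0, 0, -0.04],
    [0, 0, -0.04],
    [0, 0, -0.02],
    [0, 0, 0],
  ],
  twist=[0, 0, 0, 0, 0],
)

```text
time: 21.6
tool_pos: [538.8, -326.1, 125.3]
tcp_rot: [3.139, 0.003, 1.704]
contact_force: [-0.2, -0.1, -0.4]
grip_width: 23.7
finger_force: 30.0
```

```bash
python3 -c "
from h import *
plan(476,284,110,182.2,14)"
```

```text
from [ 538.8 -326.1  125.3] da 84.5
[[0.044, 0.001, 0.001], [0.043, 0.006, 0.001], [0.043, 0.011, 0.001], [0.041, 0.015, 0.001], [0.039, 0.019, 0.001], [0.038, 0.023, 0.002], [0.034, 0.026, 0.001], [0.032, 0.031, 0.001], [0.028, 0.033, 0.001], [0.025, 0.037, 0.001], [0.021, 0.038, 0.001], [0.016, 0.041, 0.001], [0.012, 0.042, 0.001], [0.008, 0.043, 0.001]]
[-6.0, -6.0, -6.0, -6.0, -6.0, -6.0, -6.0, -6.0, -6.0, -6.0, -6.0, -6.0, -6.0, -6.0]
```

Call:
jog_arm(
  dp=[
    [0.044, 0.001, 0.001],
    [0.043, 0.006, 0.001],
    [0.043, 0.011, 0.001],
    [0.041, 0.015, 0.001],
    [0.039, 0.019, 0.001],
    [0.038, 0.023, 0.002],
    [0.034, 0.026, 0.001],
  ],
  twist=[-6, -6, -6, -6, -6, -6, -6],
)

```text
time: 22.48
tool_pos: [505.4, -19.5, 114.2]
tcp_rot: [-3.14, -0.002, 2.441]
contact_force: [0.2, 0.2, -0.7]
grip_width: 23.6
finger_force: 30.0
```

Call:
jog_arm(
  dp=[
    [0.032, 0.031, 0.001],
    [0.028, 0.033, 0.001],
    [0.025, 0.037, 0.001],
    [0.021, 0.038, 0.001],
    [0.016, 0.041, 0.001],
    [0.012, 0.042, 0.001],
    [0.008, 0.043, 0.001],
    [0, 0, 0],
    [0, 0, 0],
  ],
  twist=[-6, -6, -6, -6, -6, -6, -6, 0, 0],
)

```text
time: 23.6
tool_pos: [474.9, 284.0, 107.5]
tcp_rot: [-3.14, -0.002, -3.113]
contact_force: [-0.4, 0.6, -0.4]
grip_width: 23.3
finger_force: 30.0
```

```bash
python3 -c "
from h import *
plan(476,284,15,182.2,5)"
```

```text
from [474.9 284.  107.5] da 0.6
[[-0.0, -0.0, 0.019], [-0.0, -0.0, 0.018], [-0.001, -0.0, 0.019], [0.0, -0.0, 0.018], [-0.0, -0.0, 0.019]]
[-0.1, -0.1, -0.1, -0.1, -0.1]
```

Call:
jog_arm(
  dp=[
    [0, 0, 0.025],
    [-0.001, 0, 0.025],
    [0, 0, 0.025],
    [0, 0, 0.012],
    [0, 0, 0.005],
    [0, 0, 0],
  ],
  twist=[-0.5, 0, 0, 0, 0, 0],
)

```text
time: 24.35
tool_pos: [476.9, 284.5, 17.0]
tcp_rot: [3.141, 0.0, -3.105]
contact_force: [1.1, 0.2, -0.7]
grip_width: 23.1
finger_force: 30.0
```

```bash
python3 -c "
from h import *
cv2.imwrite('pics/w11.png',bot.capture('wrist')[80:300,100:400].repeat(2,0).repeat(2,1))
plan(476,284,11,182.2,1)"
```

```text
from [477.  284.7  17.4] da 0.1
[[0.001, -0.001, 0.006]]
[-0.1]
```

View pics/w11.png

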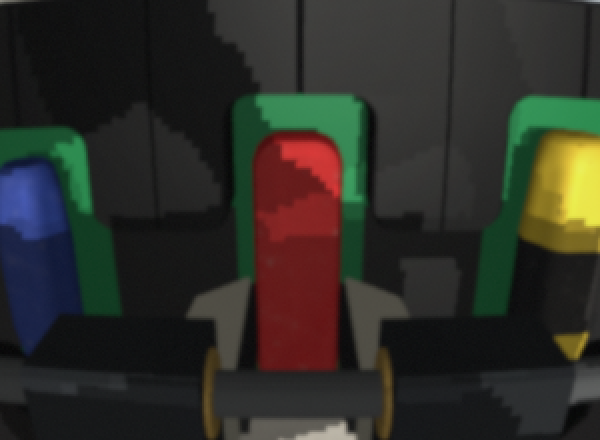

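Scraper handle centred in its pocket. Lower and release.

Call:
jog_arm(
  dp=[
    [0.001, 0, 0.004],
    [0, 0, 0.002],
    [0, 0, 0],
  ],
  twist=[0, 0, 0],
)

```text
time: 24.78
tool_pos: [475.8, 284.9, 12.4]
tcp_rot: [3.141, 0.001, -3.104]
contact_force: [-3.3, -2.4, 11.7]
grip_width: 23.1
finger_force: 30.0
```

Call:
jog_arm(
  dp=[
    [0, 0, 0],
    [0, 0, 0],
    [0, 0, 0],
    [0, 0, -0.02],
    [0, 0, -0.04],
    [0, 0, -0.05],
    [0, 0, -0.05],
    [0, 0, 0],
  ],
  twist=[0, 0, 0, 0, 0, 0, 0, 0],
  jaw=0.04,
)

```text
time: 25.78
tool_pos: [477.6, 285.6, 174.8]
tcp_rot: [3.139, 0.008, -3.104]
contact_force: [-0.0, 0.3, -0.8]
grip_width: 40.3
finger_force: 0.0
```

```bash
python3 -c "
from h import *
cv2.imwrite('pics/w12.png',bot.capture('wrist'))
plan(626,-315,70,85.5,14)"
```

```text
from [476.3 285.  172.2] da -96.7
[[-0.009, -0.043, 0.007], [-0.014, -0.042, 0.008], [-0.019, -0.04, 0.007], [-0.024, -0.037, 0.007], [-0.028, -0.034, 0.007], [-0.032, -0.031, 0.008], [-0.036, -0.026, 0.007], [-0.038, -0.022, 0.007], [-0.041, -0.017, 0.008], [-0.042, -0.013, 0.007], [-0.044, -0.007, 0.007], [-0.044, -0.001, 0.008], [-0.044, 0.003, 0.007], [-0.043, 0.009, 0.007]]
[6.9, 6.9, 6.9, 6.9, 6.9, 6.9, 6.9, 6.9, 6.9, 6.9, 6.9, 6.9, 6.9, 6.9]
```

View pics/w12.png

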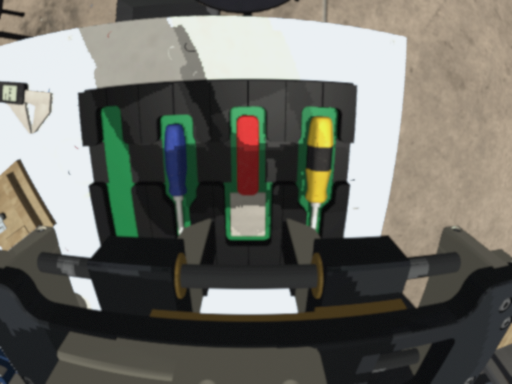

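The scraper is flat in its pocket. That uses up my picture views, so the brush goes by numbers.

Call:
jog_arm(
  dp=[
    [-0.009, -0.043, 0.007],
    [-0.014, -0.042, 0.008],
    [-0.019, -0.04, 0.007],
    [-0.024, -0.037, 0.007],
    [-0.028, -0.034, 0.007],
    [-0.032, -0.031, 0.008],
    [-0.036, -0.026, 0.007],
  ],
  twist=[6.9, 6.9, 6.9, 6.9, 6.9, 6.9, 6.9],
  jaw=0.05,
)

```text
time: 26.7
tool_pos: [549.7, -16.9, 117.4]
tcp_rot: [-3.139, -0.003, 2.332]
contact_force: [0.4, 0.7, 0.5]
grip_width: 50.4
finger_force: 0.0
```

Call:
jog_arm(
  dp=[
    [-0.038, -0.022, 0.007],
    [-0.041, -0.017, 0.008],
    [-0.042, -0.013, 0.007],
    [-0.044, -0.007, 0.007],
    [-0.044, -0.001, 0.008],
    [-0.044, 0.003, 0.007],
    [-0.043, 0.009, 0.007],
    [0, 0, 0],
    [0, 0, 0],
  ],
  twist=[6.9, 6.9, 6.9, 6.9, 6.9, 6.9, 6.9, 0, 0],
)

```text
time: 27.82
tool_pos: [624.2, -314.3, 66.7]
tcp_rot: [-3.139, -0.002, 1.494]
contact_force: [0.1, -0.3, -0.4]
grip_width: 49.9
finger_force: 0.0
```

```bash
python3 - <<'E'
from hnd import *
try: handle((8,50,60),(28,200,255),8,58,0)
except Exception as e: print(e)
p=bot.camera_params('wrist')
for d in bot.masks_of('wrist','flat_brush_grip')[:2]:
    pix=d['pixels'].copy(); pix[235:]=0
    v,u=np.nonzero(pix); P=unproj('wrist',np.c_[u,v].astype(float),8,p); m=P.mean(0); w,V=np.linalg.eigh(np.cov((P-m).T)); a=V[:,1]; a=a*np.sign(-a[1]); s=(P-m)@a
    print(round(d['confidence'],2),np.round(d['bbox']),m.round(1),"hd %.1f"%np.degrees(np.arctan2(a[1],a[0])),"len",np.ptp(s).round(),"grip",(m+a*(s.min()+58)).round(1))
plan(626,-315,3,85.5,3)
E
```

```text
[ 239  125   23  110 2361]
len 89 wid 17 heading -94.4 grip [ 625.3 -315.1]
0.63 [250. 211.  24. 172.] [ 626.9 -298.8] hd -94.4 len 90.0 grip [ 625.7 -314.1]
from [ 624.9 -313.8   68.1] da -0.2
[[-0.0, 0.0, 0.022], [-0.001, 0.001, 0.021], [-0.0, 0.0, 0.022]]
[0.1, 0.1, 0.1]
```

Call:
jog_arm(
  dp=[
    [0, 0, 0.022],
    [-0.001, 0.001, 0.022],
    [0, 0, 0.022],
    [0, 0, 0],
  ],
  twist=[0, 0, 0, 0],
)

```text
time: 28.42
tool_pos: [626.0, -315.4, 1.6]
tcp_rot: [-3.14, -0.001, 1.494]
contact_force: [0.6, 0.0, 0.1]
grip_width: 49.8
finger_force: 0.0
```

Call:
jog_arm(
  dp=[
    [0, 0, 0],
    [0, 0, 0],
    [0, 0, 0],
    [0, 0, 0],
    [0, 0, 0],
  ],
  twist=[0, 0, 0, 0, 0],
  jaw=0.008,
)

```text
time: 29.05
tool_pos: [626.1, -316.4, 2.8]
tcp_rot: [3.142, -0.0, 1.493]
contact_force: [-0.7, 0.6, 0.0]
grip_width: 17.3
finger_force: 30.0
```

Call:
jog_arm(
  dp=[
    [0, 0, -0.02],
    [0, 0, -0.04],
    [0, 0, -0.04],
    [0, 0, -0.02],
    [0, 0, 0],
  ],
  twist=[0, 0, 0, 0, 0],
)

```text
time: 29.68
tool_pos: [627.3, -317.2, 126.3]
tcp_rot: [3.136, 0.003, 1.493]
contact_force: [0.2, -0.4, -0.6]
grip_width: 17.3
finger_force: 30.0
```

```bash
python3 -c "
from h import *
plan(482,125.5,110,182.2,14)"
```

```text
from [ 627.3 -317.2  126.3] da 96.6
[[0.031, -0.013, 0.001], [0.032, -0.009, 0.001], [0.033, -0.005, 0.001], [0.033, -0.001, 0.002], [0.033, 0.003, 0.001], [0.033, 0.007, 0.001], [0.031, 0.01, 0.001], [0.03, 0.015, 0.001], [0.028, 0.018, 0.001], [0.026, 0.021, 0.002], [0.023, 0.024, 0.001], [0.02, 0.027, 0.001], [0.016, 0.028, 0.001], [0.013, 0.031, 0.001]]
[-6.9, -6.9, -6.9, -6.9, -6.9, -6.9, -6.9, -6.9, -6.9, -6.9, -6.9, -6.9, -6.9, -6.9]
```

Call:
jog_arm(
  dp=[
    [0.031, -0.013, 0.001],
    [0.032, -0.009, 0.001],
    [0.033, -0.005, 0.001],
    [0.033, -0.001, 0.002],
    [0.033, 0.003, 0.001],
    [0.033, 0.007, 0.001],
    [0.031, 0.01, 0.001],
  ],
  twist=[-6.9, -6.9, -6.9, -6.9, -6.9, -6.9, -6.9],
)

```text
time: 30.55
tool_pos: [552.3, -94.2, 113.9]
tcp_rot: [-3.141, -0.001, 2.34]
contact_force: [0.5, 0.7, -1.0]
grip_width: 17.5
finger_force: 30.0
```

Call:
jog_arm(
  dp=[
    [0.03, 0.015, 0.001],
    [0.028, 0.018, 0.001],
    [0.026, 0.021, 0.002],
    [0.023, 0.024, 0.001],
    [0.02, 0.027, 0.001],
    [0.016, 0.028, 0.001],
    [0.013, 0.031, 0.001],
    [0, 0, 0],
    [0, 0, 0],
  ],
  twist=[-6.9, -6.9, -6.9, -6.9, -6.9, -6.9, -6.9, 0, 0],
)

```text
time: 31.68
tool_pos: [481.1, 125.7, 106.4]
tcp_rot: [-3.141, -0.0, -3.105]
contact_force: [-0.3, -0.9, -0.4]
grip_width: 17.4
finger_force: 30.0
```

```bash
python3 -c "
from h import *
plan(482,125.5,15,182.2,5)"
```

```text
from [481.1 125.7 106.4] da 0.1
[[-0.0, -0.0, 0.018], [-0.0, -0.0, 0.019], [-0.001, -0.0, 0.018], [0.0, -0.0, 0.018], [0.0, -0.0, 0.018]]
[-0.0, -0.0, -0.0, -0.0, -0.0]
```

Call:
jog_arm(
  dp=[
    [0, 0, 0.025],
    [-0.001, 0, 0.025],
    [0, 0, 0.025],
    [0, 0, 0.012],
    [0, 0, 0.005],
    [0, 0, 0],
  ],
  twist=[0, 0, 0, 0, 0, 0],
)

```text
time: 32.42
tool_pos: [482.5, 125.9, 15.0]
tcp_rot: [3.142, 0.0, -3.105]
contact_force: [-0.1, -0.5, -0.6]
grip_width: 17.7
finger_force: 30.0
```

```bash
python3 - <<'E'
from h import *
im=bot.capture('wrist'); h=cv2.cvtColor(im,cv2.COLOR_BGR2HSV)
g=cv2.inRange(h,(50,90,25),(90,255,255))>0; b=cv2.inRange(h,(8,50,60),(28,200,255))>0
for r in range(130,225,15):
    w=slice(195,305); f=lambda m:(np.nonzero(m[r,w])[0]+195)[[0,-1]].tolist() if m[r,w].any() else None
    print(r,"green",f(g),"brush",f(b))
plan(482,125.5,11,182.2,1)
E
```

```text
130 green [225, 284] brush None
145 green [225, 283] brush [233, 265]
160 green [226, 283] brush [233, 264]
175 green [226, 282] brush [234, 264]
190 green [227, 282] brush [233, 264]
205 green [227, 281] brush [234, 263]
220 green [231, 280] brush [234, 263]
from [482.6 126.   15.3] da 0.1
[[0.001, -0.0, 0.004]]
[-0.1]
```

Brush is about 3 mm left of the pocket's middle; I correct in +y, then lower and release.

Call:
jog_arm(
  dp=[
    [0.001, 0.003, 0],
    [0, 0, 0.003],
    [0, 0, 0.002],
    [0, 0, 0],
  ],
  twist=[0, 0, 0, 0],
)

```text
time: 32.98
tool_pos: [481.1, 129.3, 10.7]
tcp_rot: [3.141, 0.001, -3.104]
contact_force: [-3.2, -0.4, 10.7]
grip_width: 17.8
finger_force: 30.0
```

Call:
jog_arm(
  dp=[
    [0, 0, 0],
    [0, 0, 0],
    [0, 0, 0],
    [0, 0, -0.02],
    [0, 0, -0.04],
    [0, 0, -0.06],
    [0, 0, -0.06],
    [0, 0, -0.06],
    [0, 0, 0],
    [0, 0, 0],
  ],
  twist=[0, 0, 0, 0, 0, 0, 0, 0, 0, 0],
  jaw=0.038,
)

```text
time: 34.22
tool_pos: [480.5, 129.0, 248.9]
tcp_rot: [-3.142, -0.001, -3.104]
contact_force: [-1.0, 1.1, 0.2]
grip_width: 38.1
finger_force: 0.0
```

```bash
python3 - <<'E'
from h import *
p=bot.camera_params('wrist'); im=bot.capture('wrist'); o=bot.get_obs(); print(o['tool_pos'],o['grip_width'])
S=dict(driver_long_grip=(473,363,15,52,150),driver_short_grip=(479,205,14,44,118),scraper_red_grip=(476,284,15,51,91),flat_brush_grip=(482,127,13,58,98))
for n,(x,y,z,b,f) in S.items():
    for d in bot.masks_of('wrist',n)[:1]:
        v,u=np.nonzero(d['pixels']); P=unproj('wrist',np.c_[u,v].astype(float),z,p); m=P.mean(0); w,V=np.linalg.eigh(np.cov((P-m).T)); a=V[:,1]; a=a*np.sign(a[0]); s=(P-m)@a
        print(n,round(d['confidence'],2),"hd %.1f"%np.degrees(np.arctan2(a[1],a[0])),"len %d/%d"%(np.ptp(s),b+f),"off seat",((m+a*(s.min()+b))-[x,y]).round(1))
bot.capture('top')
for n,z in(("calliper_mid",8),("glue_mid",50)):
    for d in bot.masks_of('top',n)[:1]: print(n,np.round(d['bbox']),rect('top',d['pixels'],z)[0].round())
E
```

```text
[480.16686301 128.93386358 248.17550643] 37.83579821292968
driver_short_grip 0.87 hd 1.2 len 149/162 off seat [-2.3  0.2]
scraper_red_grip 0.69 hd 2.3 len 144/142 off seat [-4.2  0.5]
flat_brush_grip 0.71 hd 2.0 len 156/156 off seat [-3.2  0.8]
calliper_mid [288. 248.  78.  30.] [388. -59.]
glue_mid [260. 133.  16.  25.] [721.   2.]
```

```bash
python3 -c "
from plant import bot
print(bot.close_job())"
```

```text
the job is handed in; nothing more can be done
None
```

I put all four tools in their own foam pockets, left the calliper and glue bottle where they were, and handed the job in at about 34 s; no verdict came back. The short driver, scraper and brush measured within about 5 mm of their pocket points; the long driver I checked only by eye in the picture.

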